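# Lay the flat bar on the welding stand and hold its spatter shield at the pointer

### The job

Lay the loose flat bar flat and lengthwise on the narrow raised saddle of the welding stand, between its two end stops, and let go of it. Then take the stand's hinged spatter shield by its round lift bar, swing it up until it is in line with the pointer on the quadrant, and finish while holding it there, still and in your grip, so that the bar can be tacked behind it (the shield falls back if let go). Leave the pointer as it is set and do not disturb the square tube, the magnet or the tin nearby.

Things in the scene. Friction and masses are not known exactly. Their poses are not given: they have to be found in the camera images.
- stand: fixed welding stand on a dark steel base plate 165 x 168 x 10 mm (x -105 to +60, y -90 to +78 mm). Origin on the worktop below the middle of the hinge line; x points from saddle to shield, y along the hinge, z up. Hinge cheeks at y = +/-67 mm, 54 mm high. A thin quarter-circle quadrant stands at y = -75 mm: outer radius 84 mm about the hinge, on the +x side. Place and yaw vary
- saddle_top (a point): centre of the saddle's top face, where the flat bar's underside must lie: x = -58, y = 0, z = 30 mm of the stand, same axes. The saddle is a steel rail 24 mm wide (x), 90 mm long (y), 20 mm above the base plate, its long sides free for fingers. Two end stops 6 mm thick at y = +/-62 mm rise 6 mm above it, 118 mm apart inside
- shield_axis (a point): middle of the shield's hinge axis: x = 0, y = 0, z = 45 mm of the stand, axes as the stand's; the hinge turns about y
- shield (a joint): angle of the spatter shield (rad): 0 = lying level towards the stand's +x, where it rests by its weight; grows as its free end swings up and over towards the saddle; limit 1.5. 0.3 to 0.5 kg, swings freely, falls back if released, no stop at the pointer. Grey metal sheet 120 mm wide, 3 mm thick, 6 to 94 mm from the axis; two lugs at y = +/-47 mm carry the lift bar
- lift_bar: round steel bar, 12 mm diameter, 82 mm long along y; origin at its centre, 130 mm from the hinge axis in the shield's plane: x = 130 cos(a), z = 45 + 130 sin(a) mm of the stand at shield angle a. It fills the space between the lugs, with a 30 mm gap to the sheet; at rest only the worktop is below, 39 mm down. A sleeve: it turns on its spindle, so fingers need not tilt
- pointer (a joint): angle of the pointer (rad), same zero, sense and axis as the shield's: a thin dark flat arm reaching 100 mm from the hinge axis, with a black knob at the pivot, set somewhere between 0.6 and 1.15 and held by friction. The shield must be brought to this value
- shield_line (a point): point on the right-hand (-y) edge of the shield, 90 mm from the hinge axis, y = -60 mm of the stand; its x axis points along the shield away from the hinge, and is what must be in line with the pointer
- pointer_tip (a point): tip of the pointer arm, 100 mm from the hinge axis, at y = -80 mm of the stand; its x axis points along the arm
- flat_bar: loose dark steel flat bar 30 x 100 x 6 mm lying flat on the worktop; origin at the centre of its underside, y along its length, z up; about 0.14 kg (0.1 to 0.19)
- square_tube: bystander: rusty square tube offcut 30 x 60 x 30 mm, origin at the centre of its underside
- magnet: bystander: flat arrow-shaped welding magnet 74 x 103 x 16 mm, origin at the centre of its underside
- gel_tin: bystander: low round tin, 70 mm diameter, 52 mm high, origin at the centre of its underside
There are look-alikes about, which are no part of the job. Leave any blue look-alike of the flat_bar alone.

How it is judged:
By the outcome, as a careful person would: the job done as asked, in the order asked, and still so for the second after the job is handed in, while the arm keeps its last pose, push and grip.
It also fails if it takes over 58 s, if anything falls off the work surface, if the arm or the gripper's body presses on something with over 40 N, if the wrist force passes 120 N, or if a joint passes its speed limit or range.

### The arm

A 7-joint arm with a two-finger parallel gripper is mounted at the origin on a cart in front of the work surface, level with it; the furniture and walls round the work are solid. World frame = base frame: x ahead of the robot, y to its left, z up, the work surface at z = 0. Lengths are in m, angles in degrees, forces in N, time in s.
With the tool pointing down it reaches from about 0.425 to 0.875 m from the base axis. Payload 4.7 kg.
Tool frame: the origin (TCP) lies at the very end of the fingers, on their centre line; the grasp point (between the pads) lies 19 mm behind it (env.grasp_offset is the distance from the TCP to the grasp point, in m); z points along the fingers, y is the line along which they close (so a half turn about z gives the same grasp; the last joint's range is limited). The gripper opens to 87 mm and grips with 3 to 60 N. Pads are 19 mm wide; open, the fingers measure 117 mm over their backs; the gripper's body (75 mm by 190 mm) begins 51 mm behind the grasp point.
Start: joints at [76.438, 18.392, -4.016, 83.108, 1.295, 78.541, -3.26], TCP at [0.161, -0.63, 0.195] pointing down, gripper open.
Joint ranges: [-163.93, 163.93], [-17.29, 119.83], [-79.2, 71.16], [3.27, 140.29], [-89.18, 269.18], [5.43, 117.66], [-154.24, 154.24]. Speed limits (degrees/s): [147.25, 147.25, 180, 180, 180, 180, 180].

### API

Orientations are given as [roll, pitch, yaw] about the fixed x, y, z axes, in that order (R = Rz(yaw) Ry(pitch) Rx(roll)).
In Python, from cell import env gives the robot as it stands. The module is installed in compiled form; this text tells all that it offers.
- The arm moves only by the tool drive_tool, never from a script. Its argument "moves" is one flat list of numbers, 5 for each row, row after row: the shift along the tool's x, y, z in units of 40 mm (1.0 is 40 mm), then the turn about the tool's z in units of 10 degrees (1.0 is 10 degrees), then the finger opening in mm, from 0 to 87. A call has 1 to 5 rows; each row is the pose to reach, as a shift and turn from the pose commanded when the call began, along the tool's axes at that moment; what a row does not reach only later rows make up. A row lasts 1/8 s, in which the tool goes at most 62.5 mm and 10.7 degrees, less where a joint would pass 70% of its speed; a pose out of reach is approached as far as the arm can. A call with a gripper value outside its range is refused whole. The fingers move at their own pace and stop on an object; "squeeze" is the grip in N (left out, the last holds). Time passes only in rows, so rows that repeat a pose let the fingers close. It gives the time, the measured TCP pose, the force, the opening and the grip force at its end, in the units of the state.
- env.get_obs(): the state, without advancing time (a new reading comes with each control period).
- env.read_camera(name): name is "side" or "top" or "wrist"; returns (picture, depth): 420x560x3 uint8, red, green, blue; 420x560 float32, m along the optical axis (not along the pixel's ray), 0 where there is no reading.
- env.camera_model(name): a dict with "K" (3x3 intrinsics, pixels), "rvec" (rotation vector, rad) and "tvec" (3), from world to camera coordinates, as OpenCV has them; the wrist camera has in their place "tool_from_camera" (4x4, takes a point from camera to tool coordinates, whose origin is the TCP and whose axes are the flange's). Camera axes: x right, y down, z forward; pixel columns grow to the right and rows downward; lengths in m; the calibration is good to about 2 mm. A picture is of the moment at which its call begins: read the wrist's pose just before it. camera_model takes no time and is no camera call.
- env.sign_off(): hands the job in; it is judged then, once.
The state is a dict: "time_s": time; "qpos": joint angles; "joint_velocities": joint speeds; "effort": joint torques, N m; "tool_pos": TCP position; "tool_rot": TCP orientation; "force": force on the tool from outside, world axes, zero at the start; "wrist_torque": the same for the moment, N m; "grip_width": finger opening in m; "grasp_force": force on a finger pad.
Only numpy, scipy, OpenCV 4.12 (cv2) and the standard library are available. Lean on these libraries where they do the work, as an engineer would, in place of code of your own. Each camera call takes 0.05 s, during which the arm holds its last target. There are 200 camera calls.

## Working session

There is one attempt and no reset: what is moved stays moved. The work goes in short steps, Python scripts to look and compute and a tool call to move; the robot and the scene stay as the last step left them, time stands still between calls to the robot, and variables do not carry over. Pictures are saved under pics/ and viewed, at most 10 in all, crops included, and the job is handed in when it is done.

Besides the shell and the picture viewer there is one more tool, called after "Call:" in YAML: its name, and indented under it one key for each argument. drive_tool: Moves the arm, as the interface text tells. Its arguments: {"type":"object","properties":{"moves":{"type":"array","items":{"type":"number"}},"squeeze":{"type":"number"}},"required":["moves"]}

```bash
mkdir -p pics; cat > h.py <<'E'
import numpy as np, cv2
from cell import env
from scipy.spatial.transform import Rotation as R
def save(n,im): cv2.imwrite(f'pics/{n}.png',im[:,:,::-1])
def cam(name,obs=None):
    m=env.camera_model(name);K=np.array(m['K'])
    if name=='wrist':
        T=np.array(m['tool_from_camera']);r=R.from_euler('xyz',obs['tool_rot'],degrees=True).as_matrix()
        return K,r@T[:3,:3],r@T[:3,3]+np.array(obs['tool_pos'])
    r=cv2.Rodrigues(np.array(m['rvec'],float))[0]
    return K,r.T,-r.T@np.array(m['tvec'],float).ravel()
def ray(c,uv,z):
    K,r,t=c;d=r@np.linalg.solve(K,[uv[0],uv[1],1.]);return t+d*(z-t[2])/d[2]
def cloud(c,depth):
    K,r,t=c;v,u=np.indices(depth.shape);p=np.stack([(u-K[0,2])/K[0,0],(v-K[1,2])/K[1,1],np.ones(u.shape)],-1)*depth[...,None]
    return p@r.T+t
def proj(c,P):
    K,r,t=c;q=K@(r.T@(np.array(P)-t));return q[:2]/q[2]
E
python3 - <<'E'
from h import *
o=env.get_obs();print(o)
for n in('top','side'):
    im,d=env.read_camera(n);save(n,im);np.savez(n,im=im,d=d);print(n,cam(n))
E
```

```text
{'time_s': 0.0, 'qpos': array([76.43875447, 18.43987447, -4.01540556, 83.17598108,  1.29441842,
       78.5402218 , -3.260547  ]), 'joint_velocities': array([ 0.05405359, -0.10272372, -0.03745256,  0.08109991,  0.01629474,
        0.00133214,  0.03058246]), 'effort': array([ 2.33416386e-04, -4.91288602e+01, -4.03900445e-01, -3.12530959e+01,
       -6.37785648e-02,  4.36322833e-02,  1.90002629e-04]), 'tool_pos': array([ 0.16110699, -0.62908461,  0.19404285]), 'tool_rot': array([-1.79889134e+02,  5.24814196e-03,  1.43702416e+01]), 'force': array([ 0.15650771,  1.082463  , -0.49552131]), 'wrist_torque': array([-0.02329638, -0.00540345,  0.02399998]), 'grasp_force': 0.0, 'grip_width': 0.08719959964494399}
top (array([[414.85534476,   0.        , 288.29780339],
       [  0.        , 414.85534476, 208.26701873],
       [  0.        ,   0.        ,   1.        ]]), array([[ 0.0025682 , -0.99021426,  0.13953179],
       [-0.99982211, -0.00514989, -0.01814465],
       [ 0.01868566, -0.13946037, -0.99005134]]), array([0.4875767 , 0.00980985, 0.98546339]))
side (array([[470.02125359,   0.        , 287.64448074],
       [  0.        , 470.02125359, 211.59976204],
       [  0.        ,   0.        ,   1.        ]]), array([[-0.80127134, -0.32317187,  0.50351185],
       [-0.59828516,  0.43894399, -0.67036039],
       [-0.00437188, -0.83838423, -0.54506217]]), array([0.00112683, 0.82992182, 0.74070735]))
```

View pics/top.png

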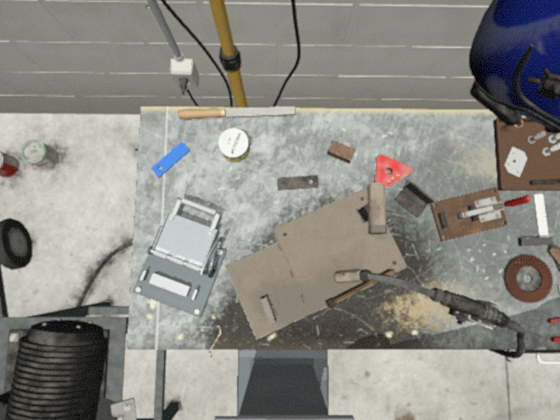

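View pics/side.png

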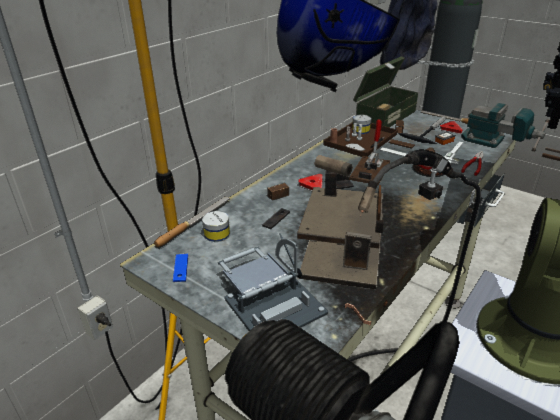

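Top view: the stand is at about (185,255), with its saddle at (173,285), shield at (185,238) and lift bar at (199,207). Candidates for the flat bar are the dark bar (297,183), the blue look-alike (170,160), a dark block (413,199) and a dark strip (540,241). I choose (297,183) and check its size and a close crop.

```bash
python3 - <<'E'
from h import *
f=np.load('top.npz');im=f['im'];d=f['d'];c=cam('top')
a=cv2.resize(im[165:205,260:340],(400,200),interpolation=cv2.INTER_CUBIC)
b=cv2.resize(im[190:320,125:235],None,fx=4.5,fy=4.5,interpolation=cv2.INTER_CUBIC)[:, :]
s=np.zeros((590,800,3),np.uint8);s[:200,:290]=a[:,55:345];s[:585,300:795]=b
s2=np.load('side.npz')['im'][245:330,215:335];s2=cv2.resize(s2,(295,209));s[220:429,:295]=s2
save('crop',s)
P=cloud(c,d)
for n,(x0,y0,x1,y1) in dict(bar=(270,170,325,196),blk=(392,180,435,218)).items():
    g=cv2.cvtColor(im,cv2.COLOR_RGB2GRAY)
    m=np.zeros(g.shape,np.uint8);m[y0:y1,x0:x1]=(g[y0:y1,x0:x1]<(70 if n=='bar' else 50))
    cs=max(cv2.findContours(m,0,1)[0],key=cv2.contourArea)
    (u,v),_,_=cv2.minAreaRect(cs);bx=cv2.boxPoints(cv2.minAreaRect(cs))
    w=np.array([ray(c,p,.006)[:2] for p in bx]);print(n,u,v,'ctr',w.mean(0),'sides',w[1]-w[0],w[2]-w[1],np.linalg.norm(w[1]-w[0]),np.linalg.norm(w[2]-w[1]))
    print('z',np.median(P[m>0][:,2]))
Z=P[...,2]
for r in range(195,320,6): print(r,' '.join('%3d'%(1000*Z[r,k]) for k in range(128,232,4)))
E
```

```text
Traceback (most recent call last):
ValueError: max() iterable argument is empty
```

View pics/crop.png

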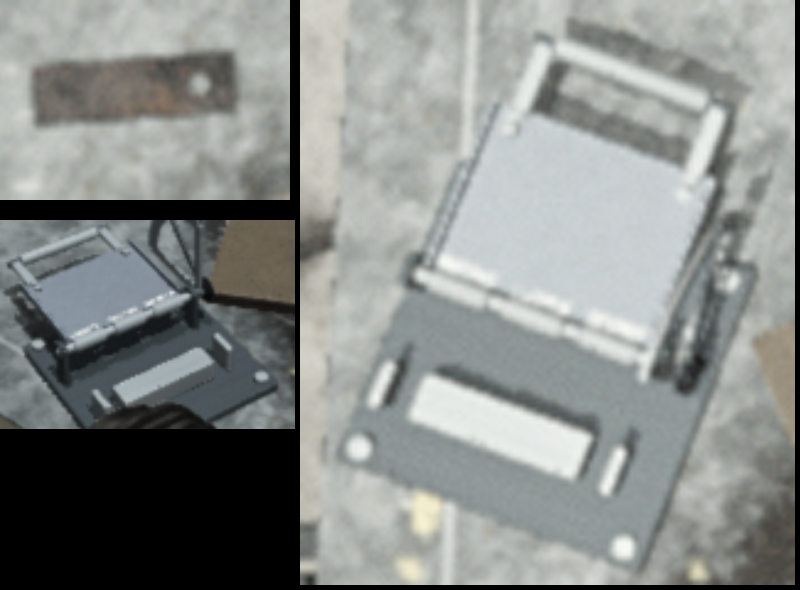

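The crop shows a dark brown flat bar with a hole (raw corners about (277,178)-(318,190)), and the stand with its saddle bright at raw (171,284), lift bar from (180,201) to (219,212), and pointer and quadrant near (212,262). The mask threshold was too low, so I measure again.

```bash
python3 - <<'E'
from h import *
f=np.load('top.npz');im=f['im'];d=f['d'];c=cam('top');P=cloud(c,d);Z=P[...,2]
g=cv2.cvtColor(im,cv2.COLOR_RGB2GRAY)
def rect(n,box,lo,hi,z):
    x0,y0,x1,y1=box;s=g[y0:y1,x0:x1];m=np.zeros(g.shape,np.uint8)
    if lo is None: lo,hi=0,cv2.threshold(s,0,255,cv2.THRESH_OTSU)[0]
    m[y0:y1,x0:x1]=(s>=lo)&(s<=hi)
    cs=max(cv2.findContours(m,0,1)[0],key=cv2.contourArea)
    bx=cv2.boxPoints(cv2.minAreaRect(cs));w=np.array([ray(c,p,z)[:2] for p in bx])
    e=[w[1]-w[0],w[2]-w[1]];e.sort(key=np.linalg.norm)
    M=cv2.moments(cs);ce=ray(c,(M['m10']/M['m00'],M['m01']/M['m00']),z)[:2]
    print(n,'ctr',w.mean(0).round(4),ce.round(4),'len',[round(np.linalg.norm(q),4) for q in e],'long dir',np.degrees(np.arctan2(e[1][1],e[1][0])).round(1),'z',np.median(Z[m>0]).round(4),'hi',hi)
rect('bar',(268,168,328,198),None,0,.006)
rect('blk',(390,178,438,220),None,0,.006)
rect('saddle',(145,268,193,300),170,255,.030)
rect('base',(125,250,235,320),60,120,.010)
m=(Z>.0)&(Z<.2)
for r in range(195,320,6): print(r,' '.join('%3d'%(1000*Z[r,k]) for k in range(132,232,4)))
E
```

```text
bar ctr [ 0.6891 -0.0303] [ 0.689  -0.0306] len [np.float64(0.032), np.float64(0.0999)] long dir -85.7 z 0.0061 hi 145.0
blk ctr [ 0.6501 -0.3175] [ 0.6467 -0.3122] len [np.float64(0.0841), np.float64(0.1121)] long dir -99.3 z 0.0059 hi 108.0
saddle ctr [0.4474 0.2619] [0.4473 0.2617] len [np.float64(0.0254), np.float64(0.0913)] long dir -110.5 z 0.0299 hi 255
base ctr [0.4027 0.1377] [0.3938 0.1278] len [np.float64(0.0437), np.float64(0.0673)] long dir 1.6 z 0.0078 hi 120
195 -820   0   0   0   3   0   1   0   1   2   1   0   0   0  -2  -1   0   0   0   0  -1  -3  -1   0   2
201 -822  -1  -2  -1   0   0   2   0   2   0   0   0  46  49  52  45   0   1   0   0  -1   0   1   1   0
207 -816   0   1  -3   0   3   0   1   0   3  -1  46  -2   0   0   0  49  50  49  47   0  -2   1  -1   0
213 -826   0   0  -1   0   0  -2   0   0  53  46  46   3   0   0   1  -2   5  -2   0  48  49  48   0   0
219 -825  -1  -1   1  -1   0  -3   0   4  46  47  45  44  45   0   0  -2  -2  -2   1  -2  50   2  -1   0
225 -825   0   3   0  -1  -2   0  -4  47  48  47  46  46  48  46  47  46  45  -3   1  46   0  -1 
[... 871 characters left out ...]
  29  29  30  30  15  11   7  13   8  11  12   8  14  10  10   2  -1   4  -2
285  -1   8  13  10   9  10  31  31  29  29  31  29  30  26  13   9  10   9   8  11  10  -1   3   0   0
291   0  15   9   5  12  11  12   8  10   9  29  27  29  31  26   8  36  13  11   7   0   1   1   0  -2
297   0  -1  -1  -1   8   8  10  12   6  13  11  10   9  11  10  34  16   8   8   6   0   0   1   1   0
303   1   0   0  -3   0   1  -2  -2   9   9  13   8  10  10   9  11   8   6  10   0   2  -2   0   0   0
309  -2   3   1   1  -1   0   1  -1   3   2   1  -3  14  11  10  11  15  12  -2   2   2   0  -1   0  -1
315   0   0   3   0   2   2   0  -1   0  -1  -1  -2   1 985   0  -2  10   9   2  -2   1  -1   0   1   0
```

Call:
drive_tool:
  moves: [1.25,-0.85,0,-0.6,87,2.5,-1.7,0,-1.5,87,3.75,-2.55,0,-2.4,87,5.0,-3.4,0,-3.3,87,6.25,-4.25,0,-4.2,87]

```text
time_s: 0.72
tool_pos: [0.3622, -0.4012, 0.1949]
tool_rot: [-180.0, 0.0, 56.7]
force: [1.4, -0.8, -0.3]
grip_width: 0.0867
grasp_force: 0.0
```

```bash
cat >> h.py <<'E'
def go(P,yaw,tz=None):
    o=env.get_obs();r=R.from_euler('xyz',o['tool_rot'],degrees=True).as_matrix();t=np.array(o['tool_pos'])
    dy=(yaw-o['tool_rot'][2]+180)%360-180
    print('t',round(o['time_s'],2),'pos',t.round(4),'rot',np.round(o['tool_rot'],2),'F',np.round(o['force'],1),'grip',o['grip_width'],o['grasp_force'],'\n units',(r.T@(np.array(P)-t)/.04).round(3),'turn',round(-dy/10,3),'q7',o['qpos'][6])
E
python3 -c "
from h import *
go([.689,-.0305,.194],94.3)"
```

```text
t 0.72 pos [ 0.3622 -0.4012  0.1949] rot [-1.7999e+02  1.0000e-02  5.6660e+01] F [ 1.4 -0.8 -0.3] grip 0.08668827506949289 0.0 
 units [12.233  1.733  0.019] turn -3.764 q7 10.141430324279666
```

Call:
drive_tool:
  moves: [1.5,0.2,0,-0.7,80,3.0,0.4,0,-1.5,70,4.5,0.6,0,-2.3,60,6.0,0.85,0,-3.1,60,7.5,1.05,0,-3.8,60]

```text
time_s: 1.35
tool_pos: [0.5632, -0.1751, 0.1949]
tool_rot: [-180.0, 0.0, 94.6]
force: [0.4, 0.3, -0.0]
grip_width: 0.0611
grasp_force: 0.0
```

```bash
python3 -c "
from h import *
go([.689,-.0305,.12],94.3)"
```

```text
t 1.35 pos [ 0.5632 -0.1751  0.1949] rot [-1.7998e+02  2.0000e-02  9.4570e+01] F [ 0.4  0.3 -0. ] grip 0.06109186235336522 0.0 
 units [3.354 3.424 1.87 ] turn 0.027 q7 13.2367315311098
```

Call:
drive_tool:
  moves: [1.0,1.0,0,0,60,2.0,2.0,0.3,0,60,3.0,3.0,0.9,0,60,3.35,3.4,1.4,0,60,3.35,3.4,1.5,0,60]

```text
time_s: 1.98
tool_pos: [0.6868, -0.0299, 0.1324]
tool_rot: [-179.8, -0.1, 94.6]
force: [0.6, 0.1, -0.3]
grip_width: 0.0599
grasp_force: 0.0
```

```bash
python3 - <<'E'
from h import *
go([.689,-.0305,.003],94.3)
o=env.get_obs();im,d=env.read_camera('wrist');save('w1',im);c=cam('wrist',o);P=cloud(c,d)
print(c[1],c[2]-o['tool_pos'],proj(c,[.689,-.0305,.006]))
g=cv2.cvtColor(im,cv2.COLOR_RGB2GRAY)
m=((P[...,2]>.003)&(P[...,2]<.012)&(abs(P[...,0]-.689)<.08)&(abs(P[...,1]+.03)<.1)&(d>0)).astype(np.uint8)
m=cv2.morphologyEx(m,cv2.MORPH_OPEN,np.ones((5,5)))
k=max(cv2.findContours(m,0,1)[0],key=cv2.contourArea);b=cv2.boxPoints(cv2.minAreaRect(k));w=np.array([ray(c,p,.006)[:2] for p in b]);print(w,w.mean(0),w[1]-w[0],w[2]-w[1])
E
```

```text
t 1.98 pos [ 0.6868 -0.0299  0.1324] rot [-1.7976e+02 -1.2000e-01  9.4580e+01] F [ 0.6  0.1 -0.3] grip 0.05991825806255626 0.0 
 units [-0.025  0.066  3.234] turn 0.028 q7 -6.241086640710919
[[ 0.99688996  0.07729777  0.01534475]
 [ 0.07869327 -0.96599105 -0.24631011]
 [-0.00421633  0.24675161 -0.96906959]] [-0.00538506  0.06687153  0.18902756] [278.53597191 197.62526562]
[[ 0.66993474  0.01786113]
 [ 0.69904689  0.0201663 ]
 [ 0.70815494 -0.07775054]
 [ 0.6767679  -0.08027738]] [ 0.68847612 -0.03000012] [0.02911215 0.00230517] [ 0.00910805 -0.09791684]
```

View pics/w1.png

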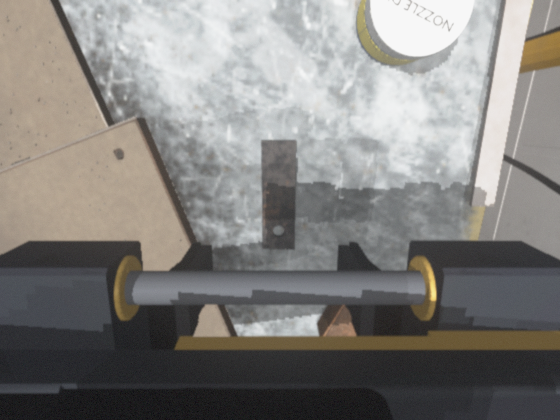

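The dark bar is at (280,195) centred between the fingers; the tin and the tube stay clear. I go down on it.

Call:
drive_tool:
  moves: [0,0.04,1.2,0,60,0,0.04,2.2,0,60,0,0.04,2.8,0,60,0,0.04,3.1,0,60,0,0.04,3.2,0,60]

```text
time_s: 2.65
tool_pos: [0.6895, -0.0338, 0.0076]
tool_rot: [180.0, 0.1, 94.3]
force: [0.1, 0.5, 0.3]
grip_width: 0.0599
grasp_force: 0.0
```

Call:
drive_tool:
  moves: [0,0,0,0,28,0,0,0,0,20,0,0,0,0,20,0,0,0,0,20]
  squeeze: 30

```text
time_s: 3.15
tool_pos: [0.6896, -0.0323, 0.0075]
tool_rot: [180.0, 0.0, 94.4]
force: [0.9, 0.5, 0.3]
grip_width: 0.0278
grasp_force: 0.0
```

The fingers closed just above the bar (z 7.5 mm). I open and go lower.

Call:
drive_tool:
  moves: [0,0,0,0,45,0,0,0,0,50,0,0,0,0,50,0.05,0,0.06,0,50,0.05,0,0.13,0,50]

```text
time_s: 3.78
tool_pos: [0.6892, -0.0299, 0.0018]
tool_rot: [-180.0, -0.0, 94.4]
force: [0.5, 0.4, -0.3]
grip_width: 0.0498
grasp_force: 0.0
```

Call:
drive_tool:
  moves: [0,0,0,0,40,0,0,0,0,25,0,0,0,0,20,0,0,0,0,20,0,0,0,0,20]
  squeeze: 30

```text
time_s: 4.4
tool_pos: [0.6893, -0.0304, 0.002]
tool_rot: [180.0, 0.0, 94.4]
force: [0.2, 0.8, 0.5]
grip_width: 0.0207
grasp_force: 0.0
```

```bash
python3 - <<'E'
from h import *
o=env.get_obs();print(o['tool_pos'],o['grip_width'],o['grasp_force'],o['force'])
im,d=env.read_camera('wrist');im2,d2=env.read_camera('top')
s=np.zeros((420,800,3),np.uint8);s[:,:560]=im;s[:240,560:]=cv2.resize(im2[150:210,267:327],(240,240));save('w2',s)
E
```

```text
[ 0.68925991 -0.03036571  0.00200944] 0.020727787379697115 0.0 [0.18842459 0.8198346  0.52269108]
```

View pics/w2.png

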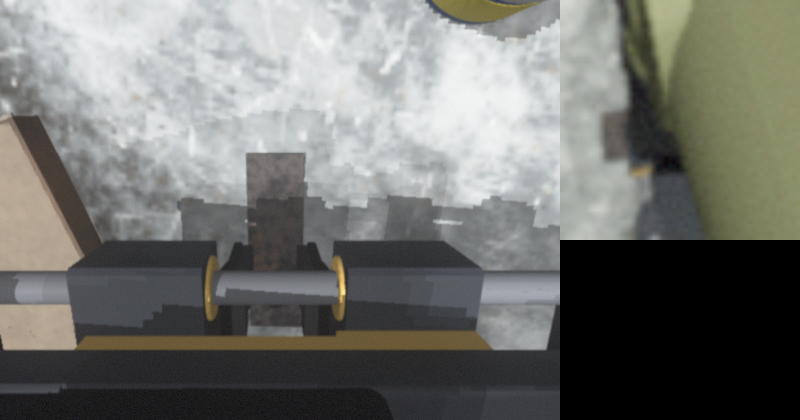

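The bar lies between the fingertips at (276,270); the tips seem set back from the pads, so I keep closing.

Call:
drive_tool:
  moves: [0,0,0,0,14,0,0,0,0,8,0,0,0,0,3,0,0,0,0,3]
  squeeze: 30

```text
time_s: 5.0
tool_pos: [0.6892, -0.0304, 0.0019]
tool_rot: [-180.0, 0.0, 94.4]
force: [0.0, -0.2, -0.6]
grip_width: 0.0037
grasp_force: 0.0
```

```bash
python3 - <<'E'
from h import *
o=env.get_obs();im,d=env.read_camera('wrist');c=cam('wrist',o);P=cloud(c,d)
print('tcp px',proj(c,o['tool_pos']),'grasp px',proj(c,o['tool_pos']+np.array([0,0,.019])))
for r in range(150,420,14): print(r,' '.join('%4d'%(1000*P[r,k,2]) if d[r,k]>0 else '   .' for k in range(180,380,10)))
save('w3',im)
E
```

```text
tcp px [276.1822541  244.35750622] grasp px [276.34375721 257.13977311]
150   -1   -2    0   -1   -1   -1    0    0    0   -1   -2    0    0    0   -1    0   -2    0    0    0
164    0    0    0    0    0   -1    0    6    6    5    6    4    4    0   -1    0   -1    0    0    0
178   -1   -2   -1   -2   -1    0   -1    4    4    4    5    6    4   -1   -1   -1    0   -1   -1   -1
192    0   -1   -1    0   -2    0   -2    5    6    4    6    6    5    0    0    0   -1    0   -1    0
206    0   -1   -2    0   -1    0    0    5    5    5    5    3    5   -2   -1   -2    0   -1   -1    0
220    0    0    0    0    0   -1   -1    6    5    4    5    6    5    0    .   -1   -1   -1   -1    0
234    0   -1    0    0   -2    0   -1    5    4    4    5    4    5   -2    0    0    0   -1   -1   -1
248  110  108  109  109  110  110  108    5   34   33   32   36    5  108  109  109  109  109  107  108
262  117  117  117  118  116  117  117  111   50   45   50   50  112  117  117  117  118  118  119  117
276  121  122  121  122  121  122  121  113  114  113  114  114  115  122  121  122  121  12
[... 351 characters left out ...]
2  121  121  103   76   -1   78   78  123  123  123  122  122  122  122  123
346  127  127  127  127  128  127  127  127  127  127  127  127  127  128  127  127  128  128  128  128
360  134  134  134  134  133  134  135  134  133  135  134  135  134  134  134  134  133  133  134  133
374  136  136  137  137  136  138  138  137  138  138  138  138  137  137  137  138  138  137  137  137
388  141  141  141  141  141  139  140  140  139  141  140  140  139  139  140  142  141  142  142  140
402  145  144  146  145  144  144  144  145  144  144  144  144  145  145  145  144  145  146  145  145
416  147  147  147  147  148  147  146  146  146  147  147  146  147  146  147  147  147  148  147  147
```

View pics/w3.png

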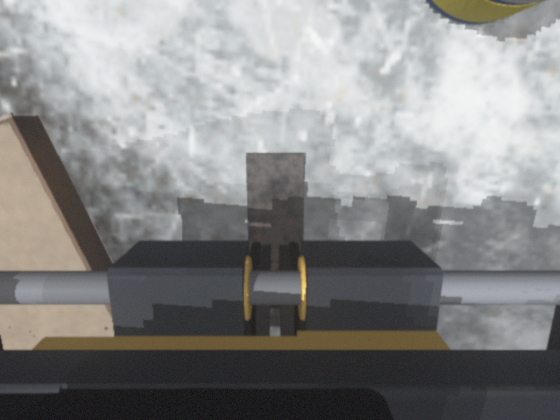

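```bash
python3 - <<'E'
from h import *
o=env.get_obs();im,d=env.read_camera('wrist');c=cam('wrist',o);P=cloud(c,d)
r=R.from_euler('xyz',o['tool_rot'],degrees=True).as_matrix()
Q=(P-o['tool_pos'])@r*1000
print(env.grasp_offset, env.camera_model('wrist')['tool_from_camera'])
for k in (262,268,285): 
    print(k,[ (v,Q[v,k].round().astype(int).tolist()) for v in list(range(236,268,3))+[318,325,332,336]])
print([proj(c,o['tool_pos']+r@np.array([a,0,-b])/1000).round() for a in(-10,0,10) for b in (0,10,20,30)])
im,d=env.read_camera('side');np.savez('side2',im=im,d=d)
cs=cam('side');print(proj(cs,o['tool_pos']))
u,v=proj(cs,o['tool_pos']).astype(int);cr=im[max(v-90,0):v+40,u-80:u+80];save('s2',cv2.resize(cr,None,fx=4,fy=4,interpolation=cv2.INTER_CUBIC))
E
```

```text
0.0187 [[-1.20631844e-03 -9.68572216e-01 -2.48729587e-01  6.74728110e-02]
 [ 9.99999268e-01 -1.14594001e-03 -3.87536933e-04 -8.06740226e-04]
 [ 9.03283192e-05 -2.48729872e-01  9.68572890e-01 -1.88891464e-01]
 [ 0.00000000e+00  0.00000000e+00  0.00000000e+00  1.00000000e+00]]
262 [(236, [6, -8, -4]), (239, [4, -8, -4]), (242, [3, -8, -3]), (245, [9, -7, -27]), (248, [9, -7, -31]), (251, [9, -7, -35]), (254, [9, -6, -38]), (257, [9, -6, -42]), (260, [9, -6, -45]), (263, [9, -6, -48]), (266, [9, -6, -52]), (318, [-1, -5, -75]), (325, [-2, -5, -77]), (332, [-5, -5, -76]), (336, [-8, -5, -75])]
268 [(236, [6, -4, -3]), (239, [4, -4, -3]), (242, [3, -4, -4]), (245, [9, -4, -27]), (248, [9, -4, -30]), (251, [67, -1, -189]), (254, [9, -4, -39]), (257, [9, -4, -43]), (260, [10, -4, -46]), (263, [9, -4, -48]), (266, [9, -4, -52]), (318, [0, -3, -76]), (325, [-3, -3, -76]), (332, [-5, -3, -76]), (336, [-7, -3, -76])]
285 [(236, [6, 5, -3]), (239, [4, 5, -3]), (242, [2, 5, -3]), (245, [9, 4, -27]), (248, [9, 4, -30]), (251, [9, 4, -34]), (254, [9, 4, -38]), (257, [9, 4, -41]), (260, [9, 4, -46]), (263, [9, 3, -49]), (266, [9, 3, -52]), (318, [0, 3, -76]), (325, [-3, 3, -75]), (332, [-7, 3, -74]), (336, [-7, 3, -77])]
[array([276., 261.]), array([276., 268.]), array([276., 276.]), array([276., 285.]), array([276., 244.]), array([276., 251.]), array([276., 258.]), array([276., 266.]), array([276., 227.]), array([276., 233.]), array([276., 239.]), array([276., 246.])]
[275.78986761 218.48418459]
```

View pics/s2.png

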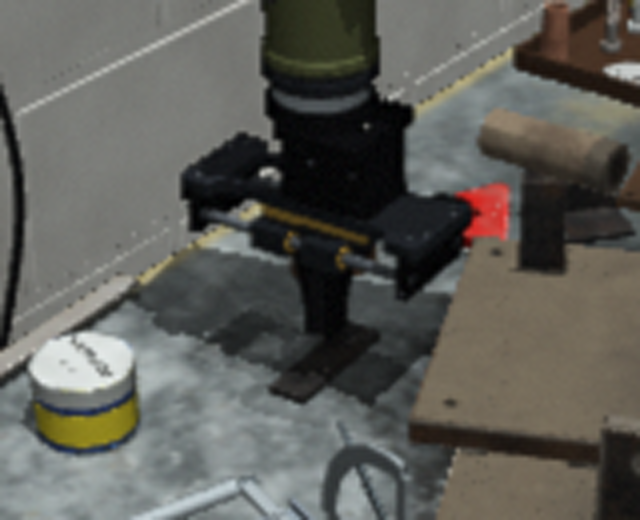

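Both views show the fingertips ending about 25 mm short of the reported TCP (the finger's front face ends at tool z ≈ -25 mm). I reopen, lower by that much in steps, and watch the force.

Call:
drive_tool:
  moves: [0,0,0,0,20,0,0,0,0,40,0,0,0,0,50,0,0,0,0,50,0,0,0.3,0,50]

```text
time_s: 5.78
tool_pos: [0.6903, -0.0303, -0.0094]
tool_rot: [179.9, 0.0, 94.4]
force: [0.1, -0.9, 0.2]
grip_width: 0.0445
grasp_force: 0.0
```

Call:
drive_tool:
  moves: [0,0,0.05,0,50,0,0,0.1,0,50,0,0,0.1,0,50,0,0,0.1,0,50]

```text
time_s: 6.28
tool_pos: [0.6894, -0.0303, -0.0139]
tool_rot: [180.0, 0.0, 94.4]
force: [1.0, -0.4, 0.3]
grip_width: 0.0499
grasp_force: 0.0
```

```bash
python3 - <<'E'
from h import *
o=env.get_obs();print(o['tool_pos'],o['force'],o['tool_rot'])
im,d=env.read_camera('wrist');c=cam('wrist',o);P=cloud(c,d)
r=R.from_euler('xyz',o['tool_rot'],degrees=True).as_matrix()
Q=(P-o['tool_pos'])@r*1000
for r0 in range(215,262,3): print(r0,' '.join('%4d'%Q[r0,k,2] if d[r0,k]>0 else '   .' for k in range(150,410,8)))
E
```

```text
[ 0.68942926 -0.03031552 -0.01385336] [ 1.03306884 -0.40116248  0.29029901] [1.79978820e+02 5.62577794e-03 9.43707750e+01]
215  -13  -12  -12  -13  -13  -12  -11  -13  -13  -13  -12  -12  -18  -18  -20  -19  -19  -18  -17  -19  -12  -13  -12  -13  -12  -12  -12  -12  -13  -11  -13  -11  -13
218  -12  -12  -11  -12  -12  -13  -12  -12  -14  -13  -13  -11  -20  -18  -19  -20  -19  -18  -18  -18  -11  -12  -13  -13  -12  -13  -11  -12  -11  -12  -12  -12  -12
221  -13  -14  -13  -12  -13  -13  -13  -12  -13  -13  -13  -11  -19  -19  -19  -18  -19  -18  -20  -18  -12  -12  -13  -12  -13  -13  -12  -12  -13  -12  -13  -12  -11
224  -13  -13  -13  -11  -13  -13  -12  -12  -12  -11  -12  -12  -18  -18  -21  -19  -19  -19  -19  -18  -13  -13  -12  -12  -13  -14  -12  -12  -13  -12  -12  -11  -12
227  -12  -11  -12  -13  -12  -12  -13  -12  -12  -12  -13  -12  -18  -20  -18  -19  -19  -19  -18  -18  -12  -12  -13  -12  -13  -13  -12  -12  -12  -12  -12  -13  -12
230  -12  -13  -12  -13  -12  -12  -13  -12  -12  -11  -13  -12  -19  -19  -20  -19  -19  -19  -20  -19  -11  -11  -13  -12  -13  -1
[... 1026 characters left out ...]
 -13  -13 -101 -107 -107
251 -109 -102  -13  -13  -12  -13  -37  -38  -35  -28  -13  -11  -20  -19  -19  -18  -19  -18  -18  -18  -12  -12  -12  -34  -38  -38  -13  -11  -12  -14 -101 -107 -110
254 -107 -102  -12  -12  -12  -12  -41  -42  -38  -28  -12  -13  -18  -19  -19  -19  -19  -19  -19  -19  -12  -12  -12  -38  -40  -42  -13  -12  -12  -13 -101 -108 -111
257 -109 -101  -13  -13  -12  -12  -46  -43  -42  -28  -13  -12  -18  -19  -19  -19  -19  -19  -17  -18  -12  -12  -12  -42  -42  -44  -12  -13  -12  -12 -102 -108 -113
260 -109 -104  -13  -12  -12  -12    .  -45  -44  -28  -13  -11  -19  -18  -18  -19  -20  -18  -18  -19  -12  -12  -13  -45  -45  -48  -12  -13  -11  -13 -101 -110 -112
```

Depth shows the tips at tool z ≈ -26 mm, about 13 mm above the table, so I go down 11 mm more.

Call:
drive_tool:
  moves: [0,0,0.12,0,50,0,0,0.22,0,50,0,0,0.27,0,50,0,0,0.27,0,50]

```text
time_s: 6.82
tool_pos: [0.689, -0.0304, -0.0252]
tool_rot: [-180.0, -0.0, 94.4]
force: [0.6, 0.2, 0.4]
grip_width: 0.0498
grasp_force: 0.0
```

Call:
drive_tool:
  moves: [0,0,0,0,35,0,0,0,0,24,0,0,0,0,20,0,0,0,0,20,0,0,0,0,20]
  squeeze: 30

```text
time_s: 7.45
tool_pos: [0.6894, -0.0304, -0.0247]
tool_rot: [180.0, 0.0, 94.4]
force: [0.1, 0.3, 1.2]
grip_width: 0.0291
grasp_force: 30.0
```

Gripped. I lift and carry.

Call:
drive_tool:
  moves: [0,0,-0.8,0,20,0,0,-2.0,0,20,0,0,-3.2,0,20,0,0,-4.2,0,20,0.6,-0.4,-4.4,0.3,20]

```text
time_s: 8.07
tool_pos: [0.6738, -0.01, 0.1543]
tool_rot: [179.7, 0.1, 91.0]
force: [-1.1, 0.9, -2.6]
grip_width: 0.0295
grasp_force: 30.0
```

Call:
drive_tool:
  moves: [1.1,-0.8,0,0.5,20,2.2,-1.55,0,1.0,20,3.3,-2.3,0,1.4,20,4.4,-3.1,0,1.8,20,5.4,-3.8,0,2.2,20]

```text
time_s: 8.7
tool_pos: [0.5125, 0.2062, 0.1509]
tool_rot: [-180.0, 0.0, 69.3]
force: [-0.4, 0.5, -1.0]
grip_width: 0.0289
grasp_force: 30.0
```

```bash
python3 - <<'E'
from h import *
go([.4474,.2618,.15],69.5)
E
```

```text
t 8.7 pos [0.5125 0.2062 0.1509] rot [-1.7999e+02  3.0000e-02  6.9290e+01] F [-0.4  0.5 -1. ] grip 0.028905885258629502 29.99479830265045 
 units [ 0.725 -2.013  0.023] turn -0.021 q7 -51.80586665228745
```

```bash
python3 - <<'E'
from h import *
o=env.get_obs();im,d=env.read_camera('wrist');c=cam('wrist',o);P=cloud(c,d);np.savez('w4',im=im,d=d)
save('w4',im)
y=np.radians(-20.5);ex=np.array([np.cos(y),np.sin(y)]);ey=np.array([-ex[1],ex[0]]);O=np.array([.4474,.2618])+.058*ex
S=np.stack([(P[...,:2]-O)@ex,(P[...,:2]-O)@ey,P[...,2]],-1)*1000
m=((abs(S[...,2]-30)<5)&(abs(S[...,0]+58)<30)&(abs(S[...,1])<55)&(d>0)).astype(np.uint8)
k=max(cv2.findContours(m,0,1)[0],key=cv2.contourArea);b=cv2.boxPoints(cv2.minAreaRect(k));print('saddle px',b.round())
w=np.array([ray(c,p,.030)[:2] for p in b]);print(((w-O)@np.c_[ex,ey]*1000).round(1),w.mean(0))
# pointer-ish points
for lo,hi in((-90,-78),(-78,-70)):
  q=S[(S[...,1]>lo)&(S[...,1]<hi)&(S[...,2]>50)&(d>0)&(abs(S[...,0])<120)&(S[...,2]<155)];print(lo,len(q));
  a=np.degrees(np.arctan2(q[:,2]-45,q[:,0]));rr=np.hypot(q[:,2]-45,q[:,0])
  for i in range(20,110,10):
    e=(rr>i)&(rr<i+10); print(i,e.sum(),np.percentile(a[e],[5,25,50,75,95]).round(1) if e.sum()>3 else '')
E
```

```text
saddle px [[163. 112.]
 [192. 109.]
 [201. 215.]
 [172. 217.]]
[[-70.5  43.6]
 [-46.2  45.4]
 [-44.  -44.7]
 [-70.1 -46.8]] [0.44748131 0.26111407]
-90 0
20 0 
30 0 
40 0 
50 0 
60 0 
70 0 
80 0 
90 0 
100 0 
-78 228
20 0 
30 0 
40 0 
50 0 
60 0 
70 126 [ 5.   9.6 14.6 19.7 24.1]
80 102 [ 6.  12.6 19.6 24.6 28.7]
90 0 
100 0
```

View pics/w4.png

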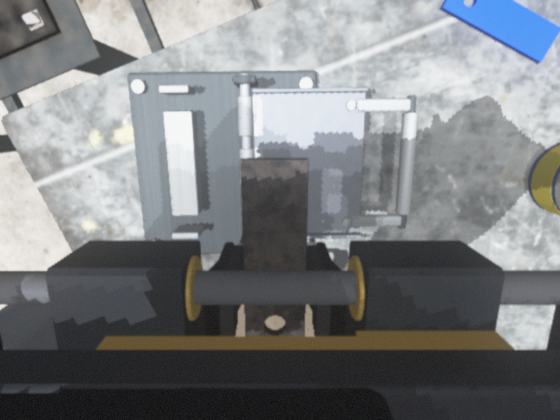

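The wrist view shows the saddle at (182,163), matching the earlier estimate, with the bar held square. I move over it and go down.

Call:
drive_tool:
  moves: [0.35,-1.0,0,0,20,0.72,-2.0,0,0,20,0.72,-2.0,0.6,0,20,0.72,-2.0,1.6,0,20,0.72,-2.0,2.6,0,20]

```text
time_s: 9.38
tool_pos: [0.4498, 0.2595, 0.0462]
tool_rot: [179.9, 0.0, 69.4]
force: [0.4, -0.1, -1.4]
grip_width: 0.0287
grasp_force: 30.0
```

```bash
python3 - <<'E'
from h import *
go([.4475,.2614,.0065],69.5)
E
```

```text
t 9.38 pos [0.4498 0.2595 0.0462] rot [179.94   0.    69.39] F [ 0.4 -0.1 -1.4] grip 0.028699995589279607 29.996750056743622 
 units [ 0.025 -0.071  0.992] turn -0.011 q7 -62.802089002099066
```

Call:
drive_tool:
  moves: [0,0,0,0,20,0,0,0.3,0,20,0,0,0.6,0,20,0,0,0.8,0,20,0,0,0.8,0,20]

```text
time_s: 10.0
tool_pos: [0.4493, 0.2596, 0.0147]
tool_rot: [-180.0, 0.0, 69.4]
force: [-0.5, 0.1, -0.8]
grip_width: 0.029
grasp_force: 30.0
```

```bash
python3 - <<'E'
from h import *
go([.4475,.2614,.0058],69.5)
o=env.get_obs();im,d=env.read_camera('wrist');c=cam('wrist',o);P=cloud(c,d)
r=R.from_euler('xyz',o['tool_rot'],degrees=True).as_matrix();Q=(P-o['tool_pos'])@r*1000
m=(Q[...,2]>-40)&(Q[...,2]<-22)&(abs(Q[...,1])<20)&(Q[...,0]>15)&(Q[...,0]<80)
print('bar end x',np.percentile(Q[m][:,0],[98,99.5]),'y',np.percentile(Q[m][:,1],[2,98]),'z med',np.median(Q[m][:,2]),np.median(P[m][:,2]))
E
```

```text
t 10.0 pos [0.4493 0.2596 0.0147] rot [-1.7996e+02  4.0000e-02  6.9370e+01] F [-0.5  0.1 -0.8] grip 0.028984227108889326 29.997677206993103 
 units [ 0.027 -0.057  0.222] turn -0.013 q7 -64.65760134146748
bar end x [49.53515993 49.82869313] y [-15.20467297  13.39535571] z med -30.119197105872097 0.04477077877808583
```

Call:
drive_tool:
  moves: [0.02,-0.05,0.1,0,20,0.02,-0.05,0.18,0,20,0.02,-0.05,0.21,0,20,0.02,-0.05,0.22,0,20]

```text
time_s: 10.55
tool_pos: [0.448, 0.2612, 0.0063]
tool_rot: [-180.0, 0.0, 69.4]
force: [-0.1, -0.5, -1.1]
grip_width: 0.029
grasp_force: 30.0
```

Call:
drive_tool:
  moves: [0,0,0.015,0,20,0,0,0.015,0,20,0,0,0.015,0,40,0,0,0.015,0,50,0,0,0.015,0,50]

```text
time_s: 11.18
tool_pos: [0.4482, 0.2613, 0.0059]
tool_rot: [180.0, -0.0, 69.4]
force: [1.0, 0.1, -0.1]
grip_width: 0.0477
grasp_force: 0.0
```

Call:
drive_tool:
  moves: [0,0,-0.5,0,50,0,0,-1.5,0,50,0,0,-2.8,0,50,0,0,-3.5,0,50,0,0,-3.5,0,50]

```text
time_s: 11.8
tool_pos: [0.4499, 0.2626, 0.1496]
tool_rot: [179.7, -0.2, 69.4]
force: [0.6, -0.1, -0.4]
grip_width: 0.0503
grasp_force: 0.0
```

```bash
python3 - <<'E'
from h import *
o=env.get_obs();im,d=env.read_camera('wrist');c=cam('wrist',o);P=cloud(c,d);save('w5',im);print(o['tool_pos'],o['grip_width'])
g=(abs(P[...,2]-.036)<.005)&(np.hypot(P[...,0]-.4475,P[...,1]-.2614)<.056)&(d>0)
k=max(cv2.findContours(g.astype(np.uint8),0,1)[0],key=cv2.contourArea);w=np.array([ray(c,p,.036)[:2] for p in cv2.boxPoints(cv2.minAreaRect(k))]);print(w,w.mean(0),np.median(P[g][:,2]))
im,d=env.read_camera('top');save('t2',im[190:320,100:260]);np.savez('top2',im=im,d=d)
go([.6235,.1960,.13],69.5)
E
```

```text
[0.44987343 0.26264981 0.14957779] 0.050288386709061154
[[0.45080929 0.31357586]
 [0.47860677 0.30306677]
 [0.44447543 0.20975482]
 [0.41442876 0.22117122]] [0.44708006 0.26189217] 0.03538447281642834
t 11.9 pos [0.448  0.2612 0.1462] rot [179.95   0.    69.37] F [-0.6 -1.2  0.2] grip 0.04993192639193295 0.0 
 units [0.021 4.68  0.409] turn -0.013 q7 -58.299602179458425
```

View pics/w5.png

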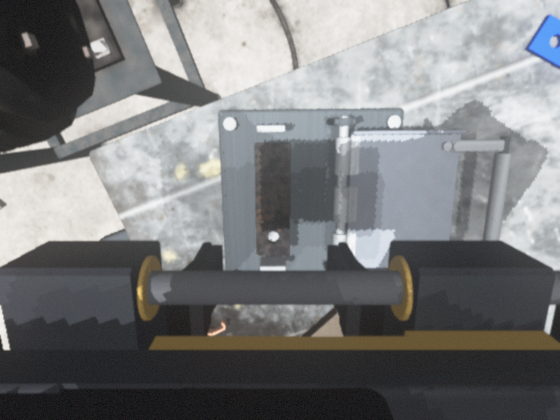

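The bar sits flat on the saddle at (272,197), between the stops. Next I measure the lift bar and look closely at the pointer in the clear first side image.

```bash
cat >> h.py <<'E'
yw=np.radians(-20.5);ex=np.array([np.cos(yw),np.sin(yw),0]);ey=np.array([-ex[1],ex[0],0]);ez=np.array([0,0,1.])
O=np.array([.4475,.2614,0])+.058*ex
def S2W(p): p=np.array(p)/1000;return O+p[0]*ex+p[1]*ey+p[2]*ez
def W2S(P): return np.stack([(P-O)@ex,(P-O)@ey,(P-O)@ez],-1)*1000
def onplane(c,uv,y):
    K,r,t=c;d=r@np.linalg.solve(K,[uv[0],uv[1],1.]);k=(y/1000-(t-O)@ey)/(d@ey);return W2S(t+k*d)
E
python3 - <<'E'
from h import *
s=np.load('side.npz');c=cam('side')
print('proj hinge y-80',proj(c,S2W([0,-80,45])),[proj(c,S2W([100*np.cos(a),-80,45+100*np.sin(a)])).round(1).tolist() for a in(.6,.8,1.,1.15)])
cr=s['im'][220:300,245:325];out=np.zeros((560,800,3),np.uint8);out[:560,:560]=cv2.resize(cr,(560,560),interpolation=cv2.INTER_CUBIC)
t=np.load('top.npz')['im'][225:285,195:220+5];out[:,560:]=cv2.resize(t,(240,560)[:2],interpolation=cv2.INTER_CUBIC)
save('ptr',out)
for n in('top','top2'):
    f=np.load(n+'.npz');S=W2S(cloud(cam(n[:3]),f['d']))
    q=S[(S[...,2]>38)&(S[...,2]<60)&(S[...,0]>115)&(S[...,0]<150)&(abs(S[...,1])<38)];print(n,'liftbar',q.mean(0),len(q))
    q=S[(S[...,2]>50)&(S[...,1]>-95)&(S[...,1]<-66)&(abs(S[...,0])<110)&(S[...,2]<160)]
    print(np.c_[q,np.degrees(np.arctan2(q[:,2]-45,q[:,0])),np.hypot(q[:,2]-45,q[:,0])].round(0).astype(int).tolist())
S=W2S(cloud(c,s['d']));q=S[(S[...,2]>60)&(S[...,1]>-95)&(S[...,1]<-66)&(abs(S[...,0])<110)&(S[...,2]<160)]
A=np.c_[q,np.degrees(np.arctan2(q[:,2]-45,q[:,0])),np.hypot(q[:,2]-45,q[:,0])];print('side',A[A[:,4]>78].round().astype(int).tolist())
E
```

```text
proj hinge y-80 [297.12132289 273.17745051] [[277.5, 235.0], [280.4, 232.3], [284.0, 231.2], [287.2, 231.5]]
top liftbar [129.3510018    0.28031153  49.69085916] 172
[[81, -74, 71, 18, 85], [82, -75, 62, 11, 84], [83, -76, 53, 6, 83], [78, -74, 75, 21, 84], [79, -76, 74, 20, 84], [80, -75, 58, 9, 81], [76, -73, 81, 26, 84], [76, -75, 79, 24, 83], [77, -75, 68, 17, 81], [78, -75, 54, 7, 79], [73, -73, 86, 30, 84], [73, -79, 111, 42, 99], [74, -75, 74, 22, 80], [75, -75, 61, 12, 77], [76, -76, 50, 4, 76], [70, -73, 93, 35, 85], [71, -78, 110, 43, 96], [71, -80, 114, 44, 99], [72, -75, 69, 19, 76], [73, -76, 60, 11, 75], [67, -72, 96, 37, 85], [68, -74, 96, 37, 85], [69, -78, 109, 43, 94], [69, -81, 110, 43, 95], [70, -76, 69, 19, 74], [65, -74, 100, 40, 85], [66, -75, 97, 38, 84], [67, -79, 107, 43, 91], [67, -81, 107, 42, 91], [68, -74, 50, 5, 68], [63, -73, 102, 42, 85], [63, -75, 100, 41, 84], [64, -75, 92, 36, 79], [65, -79, 105, 43, 88], [61, -74, 103, 44, 84], [61, -76, 102, 43, 83], [62, -78, 104, 43, 85], [63, -80, 104, 43, 86], [58, -74, 108, 47, 85], [59, -75, 107, 46, 85], [
[... 11347 characters left out ...]
, 81], [11, -73, 126, 83, 82], [5, -72, 130, 87, 85], [2, -73, 132, 89, 87], [3, -76, 130, 88, 85], [72, -72, 86, 29, 82], [69, -72, 87, 32, 81], [64, -72, 90, 35, 78], [8, -74, 125, 84, 80], [0, -72, 131, 90, 86], [0, -74, 130, 90, 85], [1, -77, 128, 89, 83], [76, -74, 79, 24, 83], [69, -73, 84, 29, 79], [6, -73, 123, 85, 79], [3, -74, 125, 87, 80], [0, -74, 127, 90, 82], [-1, -76, 127, 91, 82], [75, -71, 78, 23, 82], [72, -72, 80, 26, 80], [1, -72, 125, 89, 80], [0, -74, 124, 90, 79], [-2, -75, 125, 91, 80], [75, -70, 75, 22, 81], [75, -73, 74, 21, 80], [-3, -72, 124, 92, 80], [81, -74, 67, 15, 84], [80, -73, 65, 14, 82], [81, -71, 62, 12, 83], [76, -71, 65, 15, 79], [77, -72, 62, 12, 79]]
```

View pics/ptr.png

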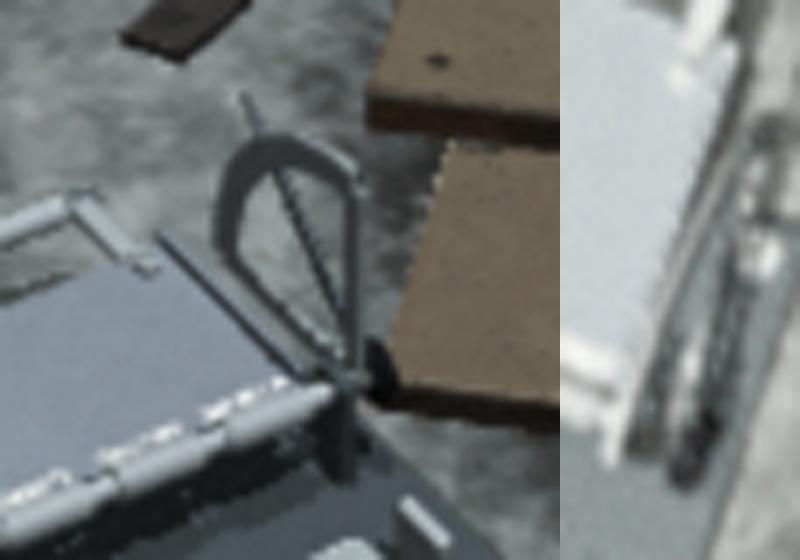

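The picture shows the thin pointer running from its tip at crop (243,95) through (280,175) to (345,320), with the knob at (382,370). I fit its direction numerically.

```bash
python3 - <<'E'
from h import *
for n,f in(('top','top'),('top','top2'),('side','side'),('side','side2')):
    S=W2S(cloud(cam(n),np.load(f+'.npz')['d']))
    q=S[(S[...,2]>60)&(S[...,1]>-83)&(S[...,1]<-77.5)&(S[...,0]>14)&(S[...,0]<85)&(S[...,2]<125)]
    a=np.degrees(np.arctan2(q[:,2]-45,q[:,0]));q=q[(a>35)&(a<52)]
    vx,vy,x0,y0=cv2.fitLine(q[:,[0,2]].astype(np.float32),cv2.DIST_HUBER,0,.01,.01).ravel()
    an=np.arctan2(vy,vx);print(f,len(q),'angle',an,np.degrees(an),'perp offset at hinge',(0-x0)*-np.sin(an)*-1+(45-y0)*-np.cos(an))
c=cam('side')
p=[onplane(c,(245+u/7-.5,220+v/7-.5),-80) for u,v in((243,95),(280,175),(345,320))];print(np.round(p,1))
for q in p: print(np.degrees(np.arctan2(q[2]-45,q[0])))
go(S2W([129.5,0,60]),69.5)
E
```

```text
top 51 angle 0.7187296 41.180172 perp offset at hinge 3.438776
top2 50 angle 0.7408637 42.44836 perp offset at hinge 2.7254524
side 50 angle 0.723407 41.448166 perp offset at hinge 3.381239
side2 45 angle 0.75668615 43.35492 perp offset at hinge 2.0126114
[[ 74.8 -80.  111.5]
 [ 52.5 -80.   92.8]
 [ 13.8 -80.   58.7]]
41.6201416845816
42.34216841436999
44.77242615891705
t 11.9 pos [0.448  0.2612 0.1462] rot [179.95   0.    69.37] F [-0.6 -1.2  0.2] grip 0.04993192639193295 0.0 
 units [0.011 4.672 2.159] turn -0.013 q7 -58.299602179458425
```

Call:
drive_tool:
  moves: [0,1.2,0,0,35,0,2.5,0,0,26,0,3.8,0,0,26,0,4.67,0,0,26,0,4.67,0,0,26]

```text
time_s: 12.52
tool_pos: [0.6241, 0.1926, 0.143]
tool_rot: [-179.8, 0.1, 69.1]
force: [-1.1, 0.2, 0.1]
grip_width: 0.0266
grasp_force: 0.0
```

Call:
drive_tool:
  moves: [0,0,0.5,0,26,0,0,1.0,0,26,0,0,1.5,0,26,0,0,1.6,0,26]

```text
time_s: 13.02
tool_pos: [0.621, 0.195, 0.0791]
tool_rot: [-179.8, 0.1, 69.4]
force: [-0.5, 0.1, -1.1]
grip_width: 0.0262
grasp_force: 0.0
```

```bash
python3 - <<'E'
from h import *
o=env.get_obs();im,d=env.read_camera('wrist');c=cam('wrist',o);P=cloud(c,d);S=W2S(P)
r=R.from_euler('xyz',o['tool_rot'],degrees=True).as_matrix();Q=(P-o['tool_pos'])@r*1000
b=(S[...,2]>40)&(S[...,2]<56)&(S[...,0]>112)&(S[...,0]<150)&(abs(S[...,1])<36)
print('bar in tool y',np.percentile(Q[b][:,1],[5,50,95]),'x',np.percentile(Q[b][:,0],[2,98]),'z',np.percentile(S[b][:,2],[5,50,95]),b.sum())
for s in(-1,1):
  f=(Q[...,2]>-60)&(Q[...,2]<-24)&(s*Q[...,1]>8)&(s*Q[...,1]<35)&(abs(Q[...,0]-9.3)<2.5);print('finger y',np.percentile(Q[f][:,1],[2,50,98]) if f.sum() else None,f.sum())
sh=(S[...,2]>40)&(S[...,2]<56)&(S[...,0]>20)&(S[...,0]<105)&(abs(S[...,1])<35);print('sheet edge tool y',np.percentile(Q[sh][:,1],[99.5]))
go(S2W([129.5,0,0]),69.5)
E
```

```text
bar in tool y [-4.14709088  1.41648697  6.71190222] x [-27.87435258  36.27884439] z [45.07737951 49.21928893 50.82302539] 1917
finger y [-23.65116704 -18.52106629 -13.71456404] 643
finger y [12.27002619 17.06905566 22.12288654] 645
sheet edge tool y [-34.87716651]
t 13.07 pos [0.6216 0.1952 0.0798] rot [-1.7988e+02  1.0000e-01  6.9400e+01] F [-0.1 -0.4 -0. ] grip 0.02586103056182885 0.0 
 units [0.03  0.036 1.995] turn -0.01 q7 -52.893487295834724
```

Call:
drive_tool:
  moves: [0.02,0.05,0.3,0,26,0.02,0.05,0.8,0,26,0.02,0.05,1.4,0,26,0.02,0.05,1.9,0,26,0.02,0.05,2.0,0,26]

```text
time_s: 13.7
tool_pos: [0.6236, 0.1949, -0.0006]
tool_rot: [-179.8, 0.1, 69.4]
force: [-0.7, -0.4, 0.3]
grip_width: 0.0262
grasp_force: 0.0
```

Call:
drive_tool:
  moves: [0,0,0,0,20,0,0,0,0,12,0,0,0,0,6,0,0,0,0,6,0,0,0,0,6]
  squeeze: 35

```text
time_s: 14.32
tool_pos: [0.6238, 0.1966, 0.0023]
tool_rot: [-179.9, 0.0, 69.4]
force: [-5.0, 1.1, 4.1]
grip_width: 0.0112
grasp_force: 35.0
```

```bash
python3 - <<'E'
from h import *
o=env.get_obs();print(W2S(o['tool_pos']),o['tool_pos'],o['force'],o['grip_width'])
E
```

```text
[129.83106022   1.05396116   2.32238186] [0.62380524 0.19660739 0.00232238] [-5.01640672  1.10467247  4.08400384] 0.011176588102310644
```

Call:
drive_tool:
  moves: [0,-0.01,-0.26,0,6,0,-0.04,-0.52,0,6,0,-0.09,-0.77,0,6,0,-0.165,-1.02,0,6,0,-0.257,-1.265,0,6]

```text
time_s: 14.95
tool_pos: [0.6143, 0.2, 0.0526]
tool_rot: [-179.9, -0.0, 69.4]
force: [-4.6, 4.9, -3.7]
grip_width: 0.0107
grasp_force: 35.0
```

Call:
drive_tool:
  moves: [0,-0.08,-0.177,0,6,0,-0.173,-0.35,0,6,0,-0.275,-0.515,0,6,0,-0.387,-0.675,0,6,0,-0.508,-0.828,0,6]

```text
time_s: 15.58
tool_pos: [0.5956, 0.2067, 0.0855]
tool_rot: [-180.0, -0.0, 69.4]
force: [-3.0, 4.4, -6.0]
grip_width: 0.0111
grasp_force: 35.0
```

Call:
drive_tool:
  moves: [0,0,0,0,6,0,0,0,0,6]

```text
time_s: 15.82
tool_pos: [0.5957, 0.2067, 0.0854]
tool_rot: [-180.0, -0.0, 69.4]
force: [-3.3, 3.6, -5.9]
grip_width: 0.0108
grasp_force: 35.0
```

```bash
cat > m.py <<'E'
from h import *
o=env.get_obs();p=W2S(o['tool_pos']);print(p,o['force'],o['grip_width'],o['grasp_force'],'a from tcp',np.arctan2(p[2]-2.3,p[0]))
for n in('side','top','wrist'):
    o=env.get_obs();im,d=env.read_camera(n);c=cam(n,o);S=W2S(cloud(c,d));np.savez('end_'+n,im=im,d=d)
    a=np.arctan2(S[...,2]-45,S[...,0]);rr=np.hypot(S[...,2]-45,S[...,0])
    sh=(rr>15)&(rr<90)&(abs(S[...,1])<57)&(abs(a-.72)<.2)&(d>0);q=S[sh]
    if len(q)>50:
        k=cv2.fitLine(q[:,[0,2]].astype(np.float32),cv2.DIST_HUBER,0,.01,.01).ravel();an=np.arctan2(k[1],k[0]);print(n,'sheet',len(q),an,'offset',(k[3]-45)*np.cos(an)-k[2]*np.sin(an))
    q=S[(rr>22)&(rr<100)&(S[...,1]<-77.5)&(S[...,1]>-83)&(abs(a-.75)<.15)&(d>0)]
    if len(q)>20:
        k=cv2.fitLine(q[:,[0,2]].astype(np.float32),cv2.DIST_HUBER,0,.01,.01).ravel();an=np.arctan2(k[1],k[0]);print(n,'pointer',len(q),an,'offset',(k[3]-45)*np.cos(an)-k[2]*np.sin(an))
E
python3 m.py
```

```text
[99.93139555  0.68500964 85.42358846] [-3.29037716  3.62614796 -5.85416643] 0.010785022048941426 34.99544978141785 a from tcp 0.6938365415149597
side sheet 1608 0.6976308 offset 2.3429012
side pointer 41 0.7323933 offset 3.4441452
top sheet 156 0.70271236 offset 0.97974396
top pointer 50 0.72079223 offset 3.551447
wrist sheet 7843 0.6935829 offset 1.7503529
```

```bash
python3 - <<'E'
from h import *
def fit(q): 
    k=cv2.fitLine(q.astype(np.float32),cv2.DIST_HUBER,0,.01,.01).ravel();an=np.arctan2(k[1],k[0]);return round(float(an),4),round(float((k[3]-45)*np.cos(an)-k[2]*np.sin(an)),2)
for n in('side','top'):
    c=cam(n);I=[];D=[]
    for i in range(10):
        im,d=env.read_camera(n);I.append(im.astype(float));D.append(np.where(d>0,d,np.nan))
    im=np.mean(I,0);d=np.nan_to_num(np.nanmedian(D,0));np.savez('avg_'+n,im=im,d=d)
    S=W2S(cloud(c,d));a=np.arctan2(S[...,2]-45,S[...,0]);rr=np.hypot(S[...,2]-45,S[...,0])
    sh=(rr>15)&(rr<90)&(abs(S[...,1])<57)&(abs(a-.7)<.15)&(d>0);print(n,'sheet',sh.sum(),fit(S[sh][:,[0,2]]))
    m=(rr>18)&(rr<104)&(S[...,1]<-76.7)&(S[...,1]>-85)&(abs(a-.75)<.2)&(d>0);print(n,'ptr depth',m.sum(),fit(S[m][:,[0,2]]))
    L=[]
    for v in np.unique(np.where(m)[0]):
        u=np.where(m[v])[0];p=onplane(c,(u.mean(),v),-80);L.append([len(u),v,u.mean(),*p])
    L=np.array(L);print(L[:,[0,1,2,3,5]].round(1).tolist() if n=='side' else '')
    print(n,'ptr ray fit',fit(L[:,[3,5]]),'rr<=98',fit(L[L[:,5]<108][:,[3,5]]))
E
```

```text
side sheet 1597 (0.6968, 2.31)
side ptr depth 61 (0.7162, 4.07)
[[2.0, 233.0, 279.5, 73.5, 112.4], [2.0, 234.0, 279.5, 73.6, 109.6], [2.0, 235.0, 280.5, 69.3, 109.4], [2.0, 236.0, 280.5, 69.4, 106.5], [1.0, 237.0, 281.0, 67.2, 105.0], [2.0, 238.0, 281.5, 65.1, 103.4], [2.0, 244.0, 284.5, 52.4, 94.3], [2.0, 245.0, 284.5, 52.5, 91.4], [3.0, 246.0, 285.0, 50.4, 89.9], [2.0, 247.0, 285.5, 48.3, 88.3], [3.0, 248.0, 286.0, 46.2, 86.8], [2.0, 249.0, 286.5, 44.1, 85.3], [3.0, 250.0, 287.0, 42.0, 83.8], [2.0, 251.0, 287.5, 39.9, 82.3], [2.0, 252.0, 287.5, 39.9, 79.4], [2.0, 253.0, 288.5, 35.7, 79.3], [2.0, 254.0, 288.5, 35.7, 76.4], [3.0, 255.0, 289.0, 33.6, 74.9], [2.0, 256.0, 289.5, 31.6, 73.4], [3.0, 257.0, 290.0, 29.5, 71.8], [2.0, 258.0, 290.5, 27.4, 70.3], [3.0, 259.0, 291.0, 25.3, 68.8], [2.0, 260.0, 291.5, 23.2, 67.3], [2.0, 261.0, 291.5, 23.2, 64.4], [2.0, 262.0, 292.5, 19.1, 64.4], [2.0, 263.0, 292.5, 19.1, 61.5], [2.0, 264.0, 292.5, 19.1, 58.5], [1.0, 265.0, 293.0, 17.0, 57.0], [1.0, 266.0, 293.0, 17.0, 54.1]]
side ptr ray fit (0.7382, -0.31) rr<=98 (0.7311, 0.0)
top sheet 152 (0.7072, 0.51)
top ptr depth 54 (0.7173, 3.86)

top ptr ray fit (0.7598, 1.37) rr<=98 (0.7262, 2.79)
```

Call:
drive_tool:
  moves: [0,-0.031,-0.038,0,6,0,-0.063,-0.075,0,6,0,-0.063,-0.075,0,6,0,-0.063,-0.075,0,6]

```text
time_s: 17.48
tool_pos: [0.5933, 0.2076, 0.0884]
tool_rot: [-180.0, -0.0, 69.4]
force: [-2.9, 4.7, -5.3]
grip_width: 0.0107
grasp_force: 35.0
```

```bash
python3 - <<'E'
from h import *
o=env.get_obs();p=W2S(o['tool_pos']);print(p,o['force'],o['grip_width'],'a tcp',np.arctan2(p[2]-2.3,p[0]),np.abs(o['joint_velocities']).max())
def fit(q): 
    k=cv2.fitLine(q.astype(np.float32),cv2.DIST_HUBER,0,.01,.01).ravel();an=np.arctan2(k[1],k[0]);return round(float(an),4),round(float((k[3]-45)*np.cos(an)-k[2]*np.sin(an)),2)
c=cam('side');D=[];I=[]
for i in range(10):
    im,d=env.read_camera('side');D.append(np.where(d>0,d,np.nan));I.append(im.astype(float))
d=np.nan_to_num(np.nanmedian(D,0));S=W2S(cloud(c,d));im=np.mean(I,0)
a=np.arctan2(S[...,2]-45,S[...,0]);rr=np.hypot(S[...,2]-45,S[...,0])
sh=(rr>15)&(rr<96)&(S[...,1]>-66)&(S[...,1]<57)&(abs(a-.73)<.15)&(d>0);q=S[sh&(rr<90)];print('sheet',fit(q[:,[0,2]]))
L=[]
for v in range(225,285):
    u=np.where(sh[v])[0]
    if len(u)>5: L.append([v,u.max()+.5,*onplane(c,(u.max()+.5,v),-60)])
L=np.array(L);r=np.hypot(L[:,2],L[:,4]-45);print(L[:,[0,1,2,4]].round(1).tolist());print('edge ray',fit(L[(r>20)&(r<88)][:,[2,4]]))
m=(rr>18)&(rr<104)&(S[...,1]<-76.7)&(S[...,1]>-85)&(abs(a-.75)<.2)&(d>0);M=[]
for v in np.unique(np.where(m)[0]):
    u=np.where(m[v])[0];M.append(onplane(c,(u.mean(),v),-80))
M=np.array(M);r=np.hypot(M[:,0],M[:,2]-45);print('ptr ray',len(M),fit(M[(r>25)&(r<97)][:,[0,2]]),'depth',fit(S[m][:,[0,2]]))
o=cv2.resize(np.clip(im[215:295,245:325],0,255).astype(np.uint8),(560,560),interpolation=cv2.INTER_CUBIC);save('fin',o)
E
```

```text
[97.444936    0.69532832 88.35069849] [-2.85409687  4.65626713 -5.25193098] 0.010720721615404697 a tcp 0.7233823746063234 0.10754869829284755
sheet (0.7265, 2.35)
[[239.0, 274.5, 62.9, 110.0], [240.0, 274.5, 63.0, 107.1], [241.0, 275.5, 58.7, 107.0], [242.0, 275.5, 58.8, 104.1], [243.0, 276.5, 54.4, 104.0], [244.0, 276.5, 54.5, 101.2], [245.0, 277.5, 50.3, 101.0], [246.0, 277.5, 50.3, 98.2], [247.0, 278.5, 46.1, 98.1], [248.0, 278.5, 46.2, 95.2], [249.0, 278.5, 46.2, 92.3], [250.0, 279.5, 42.0, 92.2], [251.0, 279.5, 42.0, 89.3], [252.0, 279.5, 42.1, 86.5], [253.0, 280.5, 37.9, 86.4], [254.0, 279.5, 42.3, 80.6], [255.0, 280.5, 38.0, 80.6], [256.0, 280.5, 38.1, 77.7], [257.0, 281.5, 33.8, 77.6], [258.0, 281.5, 33.9, 74.7], [259.0, 281.5, 34.0, 71.8], [260.0, 282.5, 29.7, 71.8], [261.0, 282.5, 29.8, 68.8], [262.0, 282.5, 29.8, 65.9], [263.0, 283.5, 25.6, 65.9], [264.0, 283.5, 25.7, 63.0], [265.0, 284.5, 21.4, 63.0], [266.0, 284.5, 21.5, 60.0], [267.0, 284.5, 21.5, 57.1], [268.0, 284.5, 21.6, 54.1], [269.0, 285.5, 17.4, 54.2], [270.0, 285.5, 17.4, 51.2], [271.0, 285.5, 17.4, 48.3], [272.0, 282.5, 30.4, 36.1], [273.0, 278.5, 48.3, 20.3], [274.0, 277.5, 52.9, 13.9], [275.0, 271.5, 81.3, -9.7], [276.0, 273.5, 71.9, -6.0], [277.0, 270.5, 86.5, -19.8], [278.0, 268.5, 96.6, -30.4], [279.0, 264.5, 117.3, -48.8], [280.0, 262.5, 128.1, -60.1], [281.0, 260.5, 139.1, -71.6], [282.0, 258.5, 150.4, -83.5], [283.0, 256.5, 162.0, -95.6], [284.0, 254.5, 173.9, -107.9]]
edge ray (0.9617, -10.83)
ptr ray 29 (0.7276, 0.46) depth (0.7338, 2.92)
```

```bash
python3 -c "
from cell import env
print(env.sign_off())"
```

```text
the job is handed in; nothing more can be done
None
```

The flat bar lies on the saddle between its end stops, and the arm is holding the shield by its lift bar at about 0.726 rad, against a pointer reading of about 0.73 rad; the job was handed in at about 18 s, and no verdict came back.

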